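Tighten a filter holder's lid crosswise

TASK

The sloping lid of the filter holder is held by four wing knobs, all still loose. Tighten it evenly in two rounds, each round crosswise (after each round's first knob comes the one diagonally opposite it, then the other two): in the first round turn every knob clockwise only half way, so that its bar stands at about 45 degrees to the lid's edges, and in the second round turn each one on to its stop. Let go of the knobs, and leave the dropper bottle, the cup and the tape roll where they are.

Things in the scene. Friction and masses are not known exactly. Their poses are not given: they have to be found in the camera images.
- holder: Fixed filter holder, 150 mm high: square white lid, 130 mm, on a grey body and steel stand. The lid slopes 25 degrees, facing up and to the front (-x here). Origin on the worktop under the stand; z up, x towards the lid's upper edge, y to the left seen from the front. Lid centre at x -15, z 92 mm, with a blue nozzle 18 mm proud. Knobs on a 96 mm square round it.
- knob_upper_left (a joint): Turn of the upper left wing knob, rad: 0 to 0.2 at the start (loose, bar pointing up and down the slope), 0.785 half-tight (bar at 45 degrees to the lid's edges), 1.571 tight at the stop (bar level, across the slope). Grows clockwise as seen looking down on the lid. Stays where it is left; about 0.1 N m turns it.
- grip_upper_left (a point): Centre of the upper left black wing knob's bar (seen from the front), the place to grip, 32 mm above the lid. The frame turns with the knob: z = knob axis, out of the lid, 25 degrees from vertical; x = along the bar (46 mm long), up the slope at 0 rad; y = across it (14 mm thick). The bar reaches from 16 to 44 mm above the lid; slim hub below; white line on top at its +x end.
- knob_upper_right (a joint): Turn of the upper right wing knob, rad: 0 to 0.2 at the start (loose, bar pointing up and down the slope), 0.785 half-tight (bar at 45 degrees to the lid's edges), 1.571 tight at the stop (bar level, across the slope). Grows clockwise as seen looking down on the lid. Stays where it is left; about 0.1 N m turns it.
- grip_upper_right (a point): Centre of the upper right black wing knob's bar (seen from the front), the place to grip, 32 mm above the lid. The frame turns with the knob: z = knob axis, out of the lid, 25 degrees from vertical; x = along the bar (46 mm long), up the slope at 0 rad; y = across it (14 mm thick). The bar reaches from 16 to 44 mm above the lid; slim hub below; white line on top at its +x end.
- knob_lower_right (a joint): Turn of the lower right wing knob, rad: 0 to 0.2 at the start (loose, bar pointing up and down the slope), 0.785 half-tight (bar at 45 degrees to the lid's edges), 1.571 tight at the stop (bar level, across the slope). Grows clockwise as seen looking down on the lid. Stays where it is left; about 0.1 N m turns it.
- grip_lower_right (a point): Centre of the lower right black wing knob's bar (seen from the front), the place to grip, 32 mm above the lid. The frame turns with the knob: z = knob axis, out of the lid, 25 degrees from vertical; x = along the bar (46 mm long), up the slope at 0 rad; y = across it (14 mm thick). The bar reaches from 16 to 44 mm above the lid; slim hub below; white line on top at its +x end.
- knob_lower_left (a joint): Turn of the lower left wing knob, rad: 0 to 0.2 at the start (loose, bar pointing up and down the slope), 0.785 half-tight (bar at 45 degrees to the lid's edges), 1.571 tight at the stop (bar level, across the slope). Grows clockwise as seen looking down on the lid. Stays where it is left; about 0.1 N m turns it.
- grip_lower_left (a point): Centre of the lower left black wing knob's bar (seen from the front), the place to grip, 32 mm above the lid. The frame turns with the knob: z = knob axis, out of the lid, 25 degrees from vertical; x = along the bar (46 mm long), up the slope at 0 rad; y = across it (14 mm thick). The bar reaches from 16 to 44 mm above the lid; slim hub below; white line on top at its +x end.
- dropper_mid (a point): White dropper bottle standing near the holder, 26 mm across, 72 mm high; point half-way up. To be left alone.
- cup_mid (a point): Sample cup with red lid near the holder, 61 mm across, 68 mm high; point half-way up. To be left alone.
- tape_mid (a point): Roll of paper tape lying flat, 59 mm across, 19 mm high; point half-way up. To be left alone.

How it is judged:
By the outcome, as a careful person would: the job done as asked, in the order asked, and still so for the second after the job is handed in, with the robot touching nothing.
It also fails if it takes over 64 s, if anything falls off the work surface, if the arm or the gripper's body presses on something with over 40 N, if the wrist force passes 120 N, or if a joint passes its speed limit or range.

ROBOT

A 6-joint arm with a two-finger parallel gripper is mounted at the origin on a cart in front of the work surface, level with it; the furniture and walls round the work are solid. World frame = base frame: x ahead of the robot, y to its left, z up, the work surface at z = 0. Lengths are in m, angles in rad, forces in N, time in s.
With the tool pointing down it reaches from about 0.275 to 0.825 m from the base axis. Payload 5.2 kg.
Tool frame: the origin (TCP) lies midway between the tips of the shut fingers; the grasp point (between the pads) lies 19 mm behind it; z points along the fingers, y is the line along which they close (so a half turn about z gives the same grasp; the last joint's range is limited). The gripper opens to 93 mm and grips with 3 to 60 N. Pads are 15 mm wide; open, the fingers measure 128 mm over their backs; the gripper's body (75 mm by 188 mm) begins 65 mm behind the grasp point.
Start: joints at [1.077, 0.259, 1.535, -0, 1.348, -0.203], TCP at [0.158, 0.527, 0.219] pointing down, gripper open.
Joint ranges: [-3.14, 3.14], [-0.91, 2.08], [0.19, 2.58], [-1.22, 4.36], [0.22, 2.71], [-3.12, 3.12]. Speed limits (rad/s): [2.57, 2.57, 3.14, 3.14, 3.14, 3.14].

INTERFACE

Orientations are given as a unit quaternion [w, x, y, z].
In Python, from station import manip gives the robot as it stands.
- The arm moves only by the tool drive_tool, never from a script. Its argument "commands" is a list of rows, each a list of 6 numbers: the shift along the tool's x, y, z as a fraction of full scale, then the turn, a rotation vector about the tool's x, y, z as a fraction of full scale. In form: [[dx, dy, dz, wx, wy, wz], ...]. A call has 1 to 8 rows; each row is the pose to reach, as a shift and turn from the pose commanded when the call began, along the tool's axes at that moment; what a row does not reach only later rows make up. Full scale, the value 1, is 250 mm for a shift and 90 degrees for a turn. A row lasts 1/12 s, in which the tool goes at most 41.7 mm and 7.16 degrees, less where a joint would pass 70% of its speed; a pose out of reach is approached as far as the arm can. A call with a number of a shift or a turn outside -1 to 1 is refused whole. A call with a gripper value outside its range is refused whole. "claw" is the opening, from 0 (shut) to 1 (fully open), set as the call begins (left out, the last holds). The fingers move at their own pace and stop on an object; "force" is the grip in N (left out, the last holds). Time passes only in rows, so rows that repeat a pose let the fingers close. It gives the time, the measured TCP pose, the force, the opening and the grip force at its end, in the units of the state.
- manip.sense(): the state, without advancing time (a new reading comes with each control period).
- manip.get_image(name): name is "scene" or "side" or "wrist"; returns the picture (420x560x3 uint8, blue, green, red); there is no depth.
- manip.camera_params(name): a dict with "intrinsics" (3x3 intrinsics, pixels), "k1" (the pictures are not rectified: a ray, as slopes to the right and down, at radius r is drawn at 1 + k1 r^2 times it, then the intrinsics apply), "R" (3x3) and "t" (3): a world point X has camera coordinates R X + t. Camera axes: x right, y down, z forward; pixel columns grow to the right and rows downward; lengths in m; the calibration is good to about 2 mm. A picture is of the moment at which its call begins: read the wrist's pose just before it. camera_params takes no time and is no camera call; for the wrist camera it gives the pose at the moment of the call.
- manip.finish_job(): hands the job in; it is judged then, once.
The state is a dict: "time": time; "joint_pos": joint angles; "joint_velocities": joint speeds; "tau": joint torques, N m; "ee_pos": TCP position; "tcp_rot": TCP orientation; "wrist_force": force on the tool from outside, world axes, zero at the start; "ft_torque": the same for the moment, N m; "width": finger opening in m; "grasp_force": force on a finger pad.
Only numpy, scipy, OpenCV 4.12 (cv2) and the standard library are available. Lean on these libraries where they do the work, as an engineer would, in place of code of your own. Each camera call takes 0.05 s, during which the arm holds its last target. There are 200 camera calls.

## Working session

There is one attempt and no reset: what is moved stays moved. The work goes in short steps, Python scripts to look and compute and a tool call to move; the robot and the scene stay as the last step left them, time stands still between calls to the robot, and variables do not carry over. Pictures are saved under pics/ and viewed, at most 10 in all, crops included, and the job is handed in when it is done.

Besides the shell and the picture viewer there is one more tool, called after "Request:" by a JSON object that holds its "method" and its "body". drive_tool: Moves the arm, as the interface text tells. Its arguments: {"type":"object","properties":{"commands":{"type":"array","items":{"type":"array","items":{"type":"number","minimum":-1,"maximum":1}}},"claw":{"type":"number"},"force":{"type":"number"}},"required":["commands"]}

```bash
mkdir -p pics; ls; python3 - <<'E'
from station import manip
import cv2
for n in("scene","side"):
    cv2.imwrite(f"pics/{n}0.png",manip.get_image(n))
    p=manip.camera_params(n);print(n,p)
s=manip.sense();print(s)
E
```

```text
pics
scene {'intrinsics': array([[455.57169117,   0.        , 283.81016545],
       [  0.        , 455.57169117, 212.7412604 ],
       [  0.        ,   0.        ,   1.        ]]), 'k1': -0.1521943408208422, 'R': array([[-0.99806782,  0.06186514, -0.00577349],
       [ 0.03327747,  0.45375894, -0.89050291],
       [-0.05247131, -0.88897443, -0.45494091]]), 't': array([ 0.4147689 , -0.0935539 ,  1.27331243])}
side {'intrinsics': array([[444.60444368,   0.        , 283.37012646],
       [  0.        , 444.60444368, 213.93463423],
       [  0.        ,   0.        ,   1.        ]]), 'k1': -0.10467253883600806, 'R': array([[ 0.99855658, -0.05133845, -0.01578356],
       [-0.04387054, -0.6100774 , -0.79112637],
       [ 0.03098601,  0.79067688, -0.61144905]]), 't': array([-0.41986452,  0.31498778,  0.63182755])}
{'time': 0.1, 'joint_pos': array([ 1.07717536e+00,  2.59266538e-01,  1.53596731e+00, -2.66256917e-05,
        1.34801851e+00, -2.02789697e-01]), 'joint_velocities': array([-1.00197433e-03, -1.82322638e-03, -1.09618921e-03,  7.73653892e-06,
        1.24411565e-03, -1.15629606e-03]), 'tau': array([ 2.69842189e-03, -4.38204324e+01, -2.84642690e+01,  7.24287168e-02,
        3.62637942e-02, -4.30011039e-05]), 'ee_pos': array([0.1574518 , 0.52646015, 0.21790532]), 'tcp_rot': array([-2.70953614e-04,  1.44900722e-01,  9.89445851e-01, -7.84481916e-04]), 'wrist_force': array([0.06767167, 0.16455846, 1.67504271]), 'ft_torque': array([0.00330298, 0.00124064, 0.01713533]), 'grasp_force': 0.0, 'width': 0.0932687570003197}
```

View pics/scene0.png

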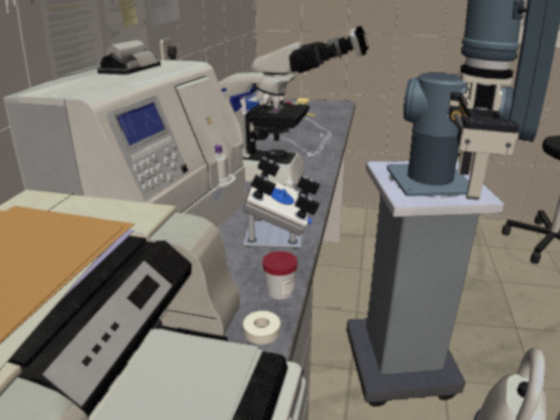

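View pics/side0.png

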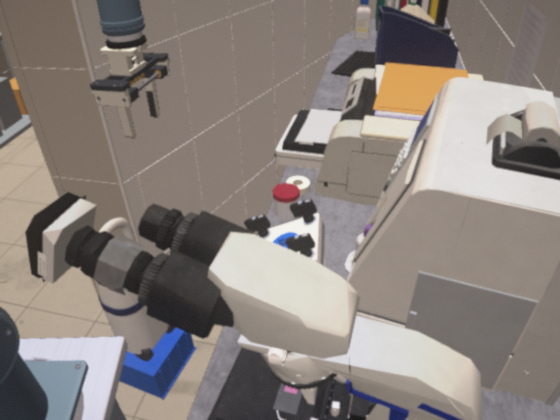

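The scene picture shows the holder around (282,200), with knobs at about (266,165), (307,186), (262,190) and (300,215). The cup is at (281,275), the tape at (262,326) and the dropper at (221,165). The side picture shows three knobs at about (258,224), (304,209) and (299,244), with the microscope hiding the rest. I'll enlarge both.

```bash
python3 - <<'E'
import cv2,numpy as np
a=cv2.imread("pics/scene0.png")[145:255,230:330];b=cv2.imread("pics/side0.png")[180:290,230:330]
f=lambda i:cv2.resize(i,(400,440),interpolation=cv2.INTER_CUBIC)
cv2.imwrite("pics/crop0.png",np.hstack([f(a),f(b)]))
E
```

```text
(no output)
```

View pics/crop0.png

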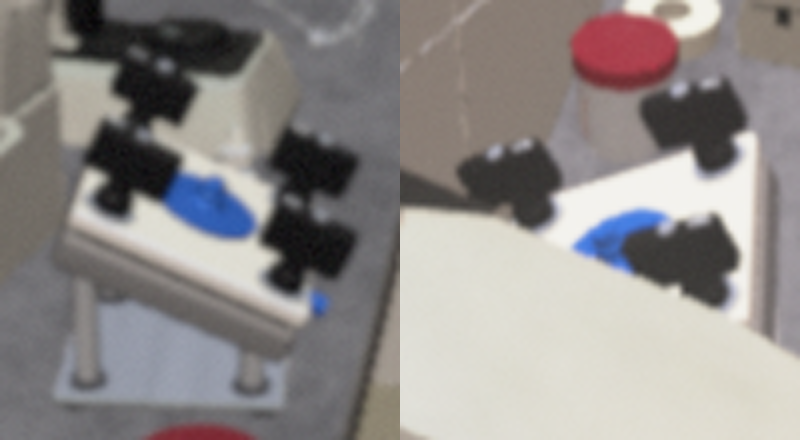

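```bash
cat > h.py <<'E'
import numpy as np,cv2
from scipy.optimize import least_squares
from scipy.spatial.transform import Rotation as Ro
from station import manip
a=np.radians(25);N=np.array([-np.sin(a),0,np.cos(a)]);U=np.array([np.cos(a),0,np.sin(a)]);C=np.array([-.015,0,.092])
Y=np.array([0,1,0.])
K={'UL':(1,1),'UR':(1,-1),'LR':(-1,-1),'LL':(-1,1)}
def proj(p,X):
    c=np.atleast_2d(X)@p['R'].T+p['t'];s=c[:,:2]/c[:,2:];s=s*(1+p['k1']*(s**2).sum(1,keepdims=True))
    return s*p['intrinsics'][0,0]+p['intrinsics'][:2,2]
def hold(q,X): return Ro.from_euler('z',q[2]).apply(X)+[q[0],q[1],0]
def grip(q,k,h=.032): return hold(q,C+.048*K[k][0]*U+.048*K[k][1]*Y+h*N)
def onplane(p,uv,z):
    return least_squares(lambda w:(proj(p,[w[0],w[1],z])-uv)[0],[.4,.1]).x
E
python3 - <<'E'
from h import *
S,D=manip.camera_params("scene"),manip.camera_params("side")
ob=[(S,'UL',(263.2,185)),(S,'UR',(268.2,167)),(S,'LL',(307.5,205)),(S,'LR',(308.7,185.7)),(D,'LL',(257.5,223)),(D,'UL',(303.7,208)),(D,'UR',(300.7,243))]
f=lambda q:np.concatenate([(proj(p,grip(q,k))-uv)[0] for p,k,uv in ob])
r=least_squares(f,[.4,.1,0]);print(r.x,r.fun.round(1))
for k in K:print(k,grip(r.x,k).round(4))
for n,uv,z in(('cup',(280,262),.068),('tape',(262,323),.019),('drop',(221,182),.0)):print(n,onplane(S,uv,z))
print('cup side',onplane(D,(286,192),.068))
E
```

```text
[ 0.45411925  0.27468257 -0.14475478] [-0.2 -1.8  0.3 -1.3 -0.8 -1.9 -0.4 -1.7 -0.1 -1.  -0.3 -1.1 -0.6 -1.6]
UL [0.4759 0.32   0.1413]
UR [0.462  0.225  0.1413]
LR [0.3759 0.2376 0.1007]
LL [0.3898 0.3326 0.1007]
cup [0.45227676 0.49279074]
tape [0.48667169 0.59174002]
drop [ 0.58940213 -0.02591265]
cup side [0.4517667  0.47489004]
```

```bash
cat >> h.py <<'E'
Q0=np.array([.4541,.2747,-.1448])
def toolR(q,phi):
    # tool z = -N, tool y = across bar (holder +y at phi=0); phi clockwise seen from above
    R=np.column_stack([-U,Y,-N])@Ro.from_euler('z',phi).as_matrix()
    return Ro.from_euler('z',q[2]).as_matrix()@R
def cur():
    s=manip.sense();w=s['tcp_rot'];return s,np.array(s['ee_pos']),Ro.from_quat([w[1],w[2],w[3],w[0]]).as_matrix()
def row(P,R,P1,R1):
    return np.r_[R.T@(P1-P)/.25,Ro.from_matrix(R.T@R1).as_rotvec()/(np.pi/2)]
def tcp(q,k,h): # TCP for grasp point h above lid on knob axis
    return grip(q,k,h-.019) if k!='C' else hold(q,C+(h-.019)*N)
def pix(p): return proj(p,np.array([grip(Q0,k) for k in K]))
E
python3 - <<'E'
from h import *
s,P,R=cur();W=manip.camera_params("wrist");S,D=manip.camera_params("scene"),manip.camera_params("side")
Rc=W['R'].T;tc=-Rc@W['t'];print('cam in tool',R.T@(tc-P),R.T@Rc)
Rr,tr=R.T@Rc,R.T@(tc-P)
R1=toolR(Q0,0)
for h in(.15,.2,.25):
    P1=tcp(Q0,'C',h);Rw=(R1@Rr).T;p=dict(W,R=Rw,t=-Rw@(P1+R1@tr));print(h,P1,pix(p).round(),row(P,R,P1,R1).round(3))
def tri(a,b): 
    r=least_squares(lambda X:np.r_[(proj(S,X)-a)[0],(proj(D,X)-b)[0]],[.4,.1,.2]);print(r.x,r.fun.round(1))
tri((362,40),(60,240));tri((221,150),(369,229));tri((300,62),(165,225))
print(D['R'].T@-D['t'],S['R'].T@-S['t'])
E
```

```text
cam in tool [ 0.06842916 -0.00064919 -0.16687753] [[ 7.45763103e-04 -9.68486619e-01 -2.49064475e-01]
 [ 9.99999301e-01  4.93732647e-04  1.07437690e-03]
 [-9.17548393e-04 -2.49065102e-01  9.68486310e-01]]
0.15 [0.38447337 0.28485299 0.21072632] [[343. 271.]
 [221. 271.]
 [216. 148.]
 [348. 148.]] [-1.147 -0.665  0.029 -0.021 -0.278 -0.091]
0.2 [0.3635636  0.28790207 0.25604171] [[334. 249.]
 [230. 249.]
 [226. 143.]
 [338. 143.]] [-1.063 -0.678 -0.152 -0.021 -0.278 -0.091]
0.25 [0.34265382 0.29095114 0.3013571 ] [[327. 232.]
 [236. 232.]
 [233. 140.]
 [330. 140.]] [-0.98  -0.691 -0.333 -0.021 -0.278 -0.091]
[ 0.2209802  -0.02193343  0.37347979] [-2.1  1.8 -0.8 -0.6]
[0.56812528 0.20729268 0.17555408] [-2.1 -0.6 -1.6  0.4]
[0.31877587 0.01384527 0.35169101] [23.1 -9.6  9.5  3.4]
[ 0.41349935 -0.3289597   0.62889854] [0.48389311 1.14873337 0.49836656]
```

Request:
{"method": "drive_tool", "body": {"commands": [[-0.3, -0.2, -0.15, -0.02, -0.28, -0.09], [-0.99, -0.63, -0.15, -0.02, -0.28, -0.09], [-0.99, -0.63, -0.15, -0.02, -0.28, -0.09], [-0.99, -0.63, -0.15, -0.02, -0.28, -0.09], [-0.99, -0.63, -0.15, -0.02, -0.28, -0.09], [-0.99, -0.63, -0.15, -0.02, -0.28, -0.09], [-0.99, -0.63, -0.15, -0.02, -0.28, -0.09], [-0.99, -0.63, -0.15, -0.02, -0.28, -0.09]], "claw": 0.5, "force": 25}}

```text
time: 0.77
ee_pos: [0.3525, 0.3006, 0.2568]
tcp_rot: [0.219, 0.074, 0.973, -0.017]
wrist_force: [-0.4, -0.4, 0.6]
width: 0.0476
grasp_force: 0.0
```

Request:
{"method": "drive_tool", "body": {"commands": [[0, 0, 0, 0, 0, 0], [0, 0, 0, 0, 0, 0], [0, 0, 0, 0, 0, 0]]}}

```text
time: 1.02
ee_pos: [0.3489, 0.3059, 0.2558]
tcp_rot: [0.217, 0.071, 0.973, -0.016]
wrist_force: [0.2, 0.1, 0.1]
width: 0.0466
grasp_force: 0.0
```

```bash
python3 - <<'E'
from h import *
s,P,R=cur();W=manip.camera_params("wrist");im=manip.get_image("wrist")
cv2.imwrite("pics/w1raw.png",im);cv2.imwrite("pics/w1.png",cv2.resize(im[90:330,140:420],(784,672)[:2] if 0 else (700,600),interpolation=cv2.INTER_CUBIC))
np.save("w1.npy",W,allow_pickle=True);print(s['time'],P,s['joint_pos'],pix(W),row(P,R,tcp(Q0,'C',.2),toolR(Q0,0)).round(3))
E
```

```text
1.0167 [0.348869   0.30587945 0.25578257] [ 0.74241756 -0.05750622  1.88781468 -0.38933304  1.05711471 -0.53248608] [[316.21632554 260.88985131]
 [215.28350111 260.92757635]
 [210.1919104  159.68722973]
 [318.69764825 159.46600045]] [-0.063 -0.063  0.028 -0.001  0.002 -0.001]
```

View pics/w1.png

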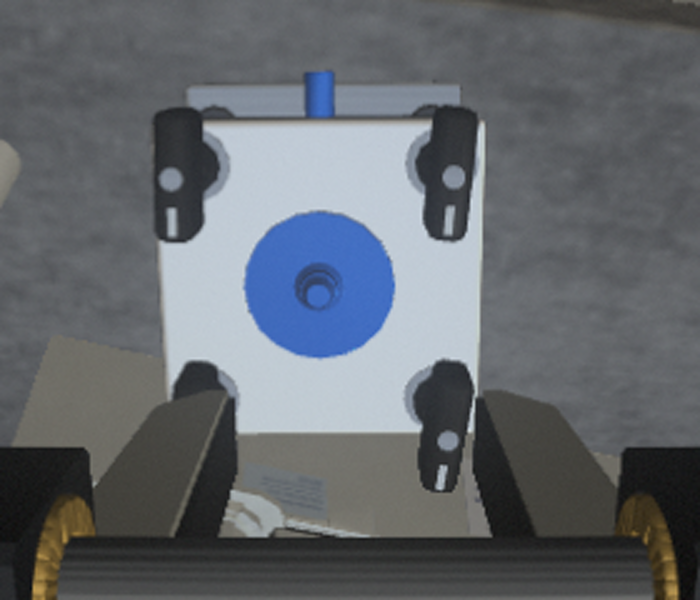

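The wrist picture shows all the knobs loose. The bar-centre dots are at crop (171,179) for LR, (453,177) for LL and (448,440) for UL. UR is partly hidden at (205,385). The lower lid corners are at (165,120) and (485,122).

```bash
python3 - <<'E'
from h import *
W=np.load("w1.npy",allow_pickle=True).item()
px=lambda u,v:np.array([140+u/2.5,90+v/2.5])
c=lambda q,sx,sy,h,d=.065:hold(q,C+d*sx*U+d*sy*Y+h*N)+[0,0,q[3]]
ob=[(-1,-1,.044,.048,171,179),(-1,1,.044,.048,453,177),(1,1,.044,.048,448,440),(-1,-1,0,.065,165,120),(-1,1,0,.065,485,122)]
f=lambda q:np.concatenate([(proj(W,c(q,a,b,h,d))-px(u,v))[0] for a,b,h,d,u,v in ob]+[[q[3]*300]])
r=least_squares(f,[.45,.27,-.14,0]);print(r.x,r.fun.round(2))
for a,b,u,v in((-1,-1,171,222),(-1,1,448,220),(1,1,441,480)):
    def g(t):
        w=lambda rr:hold(r.x,C+.048*a*U+.048*b*Y+.044*N+rr*(np.cos(t)*U-np.sin(t)*Y))
        A,B=proj(W,np.array([w(0),w(.017)]));return A,B
    print(a,b,least_squares(lambda t:(lambda A,B,o:np.arctan2(*(B-A))-np.arctan2(*o))(*g(t[0]),px(u,v)-px(*{(-1,-1):(171,179),(-1,1):(453,177),(1,1):(448,440)}[a,b])),[0.1]).x)
q=r.x[:3];s,P,R=cur()
print(row(P,R,tcp(q,'UL',.12),toolR(q,.1)).round(3))
E
```

```text
[ 0.45704706  0.276244   -0.14728898 -0.00379123] [ 2.66 -0.1   0.79  0.73 -0.22 -1.14 -4.65  0.73  0.98 -0.06 -1.14]
-1 -1 [0.04565635]
-1 1 [0.08818569]
1 1 [0.13185959]
[-0.264  0.136  0.354  0.     0.002  0.065]
```

```bash
python3 - <<'E'
from h import *
W=np.load("w1.npy",allow_pickle=True).item()
px=lambda u,v:np.array([140+u/2.5,90+v/2.5])
c=lambda q,sx,sy,h,d=.065:hold(q,C+d*sx*U+d*sy*Y+h*N)+[0,0,q[3]]
ob=[(-1,-1,.044,.048,171,179),(-1,1,.044,.048,453,177),(1,1,.044,.048,448,440),(-1,1,0,.065,485,122)]
f=lambda q:np.concatenate([(proj(W,c(q,a,b,h,d))-px(u,v))[0] for a,b,h,d,u,v in ob]+[[q[3]*300]])
r=least_squares(f,[.45,.27,-.14,0]);print(r.x,r.fun.round(2))
q=r.x[:3].round(4);s,P,R=cur()
open('h.py','a').write(f"\nQ=np.array({list(q)})\n"+'''
def to(k,h,phi):
    s,P,R=cur();return row(P,R,tcp(Q,k,h),toolR(Q,phi)).round(3).tolist()
''')
print(row(P,R,tcp(q,'UL',.12),toolR(q,.1)).round(3))
E
```

```text
[ 4.54612366e-01  2.75834585e-01 -1.40318660e-01  2.97031089e-05] [ 0.19  0.26 -0.12  0.41 -0.44 -0.    0.38 -0.76  0.01]
[-0.255  0.133  0.349 -0.001  0.002  0.061]
```

Request:
{"method": "drive_tool", "body": {"commands": [[-0.255, 0.133, 0.35, 0, 0, 0.08], [-0.255, 0.133, 0.35, 0, 0, 0.08], [-0.255, 0.133, 0.35, 0, 0, 0.08], [-0.255, 0.133, 0.35, 0, 0, 0.08], [-0.255, 0.133, 0.35, 0, 0, 0.08]]}}

```text
time: 1.48
ee_pos: [0.4477, 0.3249, 0.2021]
tcp_rot: [0.217, 0.132, 0.967, -0.004]
wrist_force: [-0.1, 0.3, 0.2]
width: 0.0467
grasp_force: 0.0
```

```bash
python3 - <<'E'
from h import *
s,P,R=cur();print(s['joint_pos'].round(2),to('UL',.034,.13))
E
```

```text
[ 0.62  0.13  1.83 -0.39  0.9  -0.47] [-0.0, 0.003, 0.337, -0.003, 0.001, 0.0]
```

Request:
{"method": "drive_tool", "body": {"commands": [[0, 0.003, 0.12, 0, 0, 0], [0, 0.003, 0.24, 0, 0, 0], [0, 0.003, 0.337, 0, 0, 0], [0, 0.003, 0.337, 0, 0, 0], [0, 0.003, 0.337, 0, 0, 0]]}}

```text
time: 1.9
ee_pos: [0.4825, 0.3198, 0.1276]
tcp_rot: [0.218, 0.132, 0.967, -0.003]
wrist_force: [0.0, -0.9, -0.2]
width: 0.0465
grasp_force: 0.0
```

Request:
{"method": "drive_tool", "body": {"commands": [[0, 0, 0, 0, 0, 0], [0, 0, 0, 0, 0, 0], [0, 0, 0, 0, 0, 0], [0, 0, 0, 0, 0, 0]], "claw": 0}}

```text
time: 2.23
ee_pos: [0.4843, 0.3201, 0.1296]
tcp_rot: [0.219, 0.133, 0.967, -0.002]
wrist_force: [-0.7, 0.3, 0.6]
width: 0.0239
grasp_force: 0.0
```

```bash
python3 - <<'E'
from h import *
s,P,R=cur();print(s['time'],s['width'],s['grasp_force'],s['wrist_force'],s['ft_torque'],to('UL',.034,.785))
E
```

```text
2.2333 0.023875960224423908 0.0 [-0.66155746  0.25280986  0.61331704] [0.06663645 0.20196867 0.01920859] [0.01, -0.002, 0.012, 0.001, 0.004, 0.416]
```

Request:
{"method": "drive_tool", "body": {"commands": [[0, 0, 0, 0, 0, 0], [0, 0, 0, 0, 0, 0], [0, 0, 0, 0, 0, 0], [0, 0, 0, 0, 0, 0]]}}

```text
time: 2.57
ee_pos: [0.4844, 0.3198, 0.1288]
tcp_rot: [0.219, 0.133, 0.967, -0.002]
wrist_force: [-4.0, 0.9, 5.1]
width: 0.0137
grasp_force: 25.0
```

```bash
python3 - <<'E'
from h import *
s,P,R=cur();print(s['time'],s['width'],s['grasp_force'],s['wrist_force'],s['ft_torque'],to('UL',.034,.785))
E
```

```text
2.5667 0.013703622865490624 24.99089151620865 [-4.00400719  0.93012831  5.12374758] [ 0.13238333  0.42935914 -0.10633005] [0.009, -0.0, 0.009, 0.0, 0.004, 0.415]
```

Request:
{"method": "drive_tool", "body": {"commands": [[0.002, 0, 0.002, 0, 0, 0.07], [0.003, 0, 0.003, 0, 0, 0.14], [0.005, 0, 0.005, 0, 0, 0.21], [0.006, 0, 0.005, 0, 0, 0.28], [0.007, 0, 0.005, 0, 0, 0.35], [0.008, 0, 0.005, 0, 0, 0.415], [0.008, 0, 0.005, 0, 0, 0.415], [0.008, 0, 0.005, 0, 0, 0.415]]}}

```text
time: 3.23
ee_pos: [0.4832, 0.3181, 0.1282]
tcp_rot: [0.209, 0.436, 0.873, 0.067]
wrist_force: [-8.1, -9.6, 18.4]
width: 0.0137
grasp_force: 25.0
```

Request:
{"method": "drive_tool", "body": {"commands": [[0, 0, 0, 0, 0, 0], [0, 0, 0, 0, 0, 0]]}}

```text
time: 3.4
ee_pos: [0.4831, 0.3181, 0.1282]
tcp_rot: [0.209, 0.436, 0.873, 0.067]
wrist_force: [-8.4, -8.5, 18.8]
width: 0.0141
grasp_force: 25.0
```

```bash
python3 - <<'E'
from h import *
s,P,R=cur();print(s['time'],s['joint_pos'].round(2),s['wrist_force'],s['ft_torque'],to('UL',.034,.785))
E
```

```text
3.4 [ 0.57  0.25  1.88 -0.45  0.71  0.22] [-8.41489263 -8.50187895 18.83138604] [-1.5908162   0.35387772 -0.86845532] [0.009, 0.003, 0.008, 0.0, 0.005, 0.001]
```

Request:
{"method": "drive_tool", "body": {"commands": [[0, 0, 0, 0, 0, 0], [0, 0, 0, 0, 0, 0], [0, 0, 0, 0, 0, 0], [0, 0, -0.1, 0, 0, 0], [0, 0, -0.25, 0, 0, 0], [0, 0, -0.36, 0, 0, 0], [0, 0, -0.36, 0, 0, 0]], "claw": 0.45}}

```text
time: 3.98
ee_pos: [0.4459, 0.3277, 0.2129]
tcp_rot: [0.21, 0.435, 0.873, 0.071]
wrist_force: [1.2, 1.3, -0.3]
width: 0.0417
grasp_force: 0.0
```

```bash
python3 - <<'E'
from h import *
s,P,R=cur();print(s['time'],s['wrist_force'],to('UL',.12,.785),to('LR',.11,.05))
E
```

```text
3.9833 [ 1.21856462  1.29065953 -0.27620374] [0.0, -0.013, 0.036, 0.006, 0.003, 0.0] [0.001, -0.556, 0.071, 0.004, 0.005, -0.468]
```

Request:
{"method": "drive_tool", "body": {"commands": [[0, -0.556, 0.07, 0.004, 0.005, -0.468], [0, -0.556, 0.07, 0.004, 0.005, -0.468], [0, -0.556, 0.07, 0.004, 0.005, -0.468], [0, -0.556, 0.07, 0.004, 0.005, -0.468], [0, -0.556, 0.07, 0.004, 0.005, -0.468], [0, -0.556, 0.07, 0.004, 0.005, -0.468], [0, -0.556, 0.07, 0.004, 0.005, -0.468], [0, -0.556, 0.07, 0.004, 0.005, -0.468]]}}

```text
time: 4.65
ee_pos: [0.3507, 0.2394, 0.1497]
tcp_rot: [0.213, 0.094, 0.972, -0.012]
wrist_force: [-0.9, 0.2, -0.1]
width: 0.0418
grasp_force: 0.0
```

```bash
python3 - <<'E'
from h import *
s,P,R=cur();print(s['time'],np.abs(s['joint_velocities']).max(),to('LR',.034,.05))
im=manip.get_image("wrist");cv2.imwrite("pics/w2.png",im)
E
```

```text
4.65 0.018918009114322246 [-0.012, 0.013, 0.289, -0.004, -0.003, -0.001]
```

View pics/w2.png

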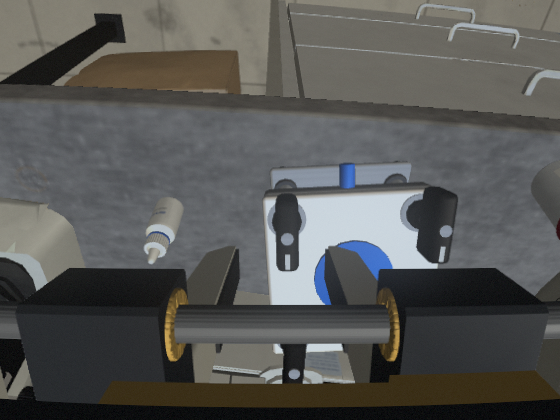

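The wrist picture shows the LR dot at (287,240), between the finger tips at 237 and 328, with its bar near 0 rad. UR at (294,375) is also near 0. The dropper is at (165,230), shorter than the finger-tip height, so it's clear.

Request:
{"method": "drive_tool", "body": {"commands": [[-0.012, 0.013, 0.1, 0, 0, 0], [-0.012, 0.013, 0.2, 0, 0, 0], [-0.012, 0.013, 0.289, 0, 0, 0], [-0.012, 0.013, 0.289, 0, 0, 0]]}}

```text
time: 5.03
ee_pos: [0.3831, 0.2363, 0.0824]
tcp_rot: [0.211, 0.094, 0.973, -0.014]
wrist_force: [-0.2, -0.6, 0.1]
width: 0.0419
grasp_force: 0.0
```

Request:
{"method": "drive_tool", "body": {"commands": [[0, 0, 0, 0, 0, 0], [0, 0, 0, 0, 0, 0], [0, 0, 0, 0, 0, 0], [0, 0, 0, 0, 0, 0], [0, 0, 0, 0, 0, 0], [0, 0, 0, 0, 0, 0], [0, 0, 0, 0, 0, 0]], "claw": 0}}

```text
time: 5.62
ee_pos: [0.3839, 0.2375, 0.0868]
tcp_rot: [0.214, 0.093, 0.972, -0.012]
wrist_force: [-3.1, -2.3, 8.2]
width: 0.0142
grasp_force: 25.0
```

```bash
python3 - <<'E'
from h import *
s,P,R=cur();print(s['time'],s['width'],s['grasp_force'],s['wrist_force'],s['ft_torque'],to('LR',.034,.785))
E
```

```text
5.6167 0.014180879674137451 25.007962435483932 [-3.09177134 -2.28210471  8.15780677] [-0.37251973  0.16229411 -0.09287137] [0.003, -0.001, 0.005, -0.004, -0.001, 0.469]
```

Request:
{"method": "drive_tool", "body": {"commands": [[0, 0, 0, 0, 0, 0.07], [0, 0, 0, 0, 0, 0.15], [0, 0, 0, 0, 0, 0.23], [0, 0, 0, 0, 0, 0.31], [0, 0, 0, 0, 0, 0.39], [0, 0, 0, 0, 0, 0.467], [0, 0, 0, 0, 0, 0.467], [0, 0, 0, 0, 0, 0.467]]}}

```text
time: 6.28
ee_pos: [0.3832, 0.2362, 0.0865]
tcp_rot: [0.204, 0.436, 0.874, 0.064]
wrist_force: [-5.1, -6.4, 10.2]
width: 0.0138
grasp_force: 25.0
```

```bash
python3 - <<'E'
from h import *
s,P,R=cur();print(s['time'],s['joint_pos'].round(2),s['wrist_force'],s['ft_torque'],to('LR',.034,.785))
E
```

```text
6.2833 [ 0.52  0.11  2.21 -0.53  0.54  0.29] [-5.06842914 -6.40704893 10.24593303] [-1.08012152  0.18668396 -0.57006837] [0.004, 0.003, 0.005, -0.006, 0.001, 0.001]
```

Request:
{"method": "drive_tool", "body": {"commands": [[0, 0, 0, 0, 0, 0], [0, 0, 0, 0, 0, 0], [0, 0, 0, 0, 0, 0], [0, 0, -0.1, 0, 0, 0], [0, 0, -0.25, 0, 0, 0], [0, 0, -0.36, 0, 0, 0], [0, 0, -0.36, 0, 0, 0]], "claw": 0.45}}

```text
time: 6.87
ee_pos: [0.3476, 0.2454, 0.1724]
tcp_rot: [0.206, 0.435, 0.874, 0.069]
wrist_force: [0.5, 0.2, 0.4]
width: 0.0416
grasp_force: 0.0
```

```bash
python3 - <<'E'
from h import *
s,P,R=cur();print(s['time'],to('UR',.11,.07))
E
```

```text
6.8667 [-0.271, 0.253, 0.074, 0.001, 0.0, -0.454]
```

Request:
{"method": "drive_tool", "body": {"commands": [[-0.271, 0.253, 0.07, 0, 0, -0.454], [-0.271, 0.253, 0.07, 0, 0, -0.454], [-0.271, 0.253, 0.07, 0, 0, -0.454], [-0.271, 0.253, 0.07, 0, 0, -0.454], [-0.271, 0.253, 0.07, 0, 0, -0.454], [-0.271, 0.253, 0.07, 0, 0, -0.454], [-0.271, 0.253, 0.07, 0, 0, -0.454], [-0.271, 0.253, 0.07, 0, 0, -0.454]]}}

```text
time: 7.53
ee_pos: [0.4367, 0.2274, 0.1897]
tcp_rot: [0.213, 0.104, 0.971, -0.01]
wrist_force: [0.0, -0.0, 1.0]
width: 0.042
grasp_force: 0.0
```

```bash
python3 - <<'E'
from h import *
s,P,R=cur();print(s['time'],to('UR',.034,.07))
im=manip.get_image("wrist");cv2.imwrite("pics/w3.png",im)
E
```

```text
7.5333 [-0.013, 0.013, 0.287, -0.004, -0.003, -0.001]
```

View pics/w3.png

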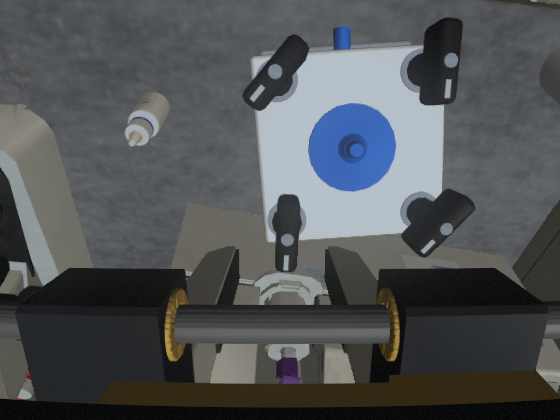

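The wrist picture shows UR at (287,240) between the fingers. LR at (275,72) and UL at (437,222) are turned roughly 40–45°, and LL at (450,60) is still loose. I'll check the two turned bars against the model.

```bash
python3 - <<'E'
from h import *
W=manip.camera_params("wrist")
for k in('LR','UL'):
  a,b=K[k];pts=lambda t,rr:hold(Q,C+.048*a*U+.048*b*Y+.044*N+rr*(np.cos(t)*U-np.sin(t)*Y))
  for t in(.6,.7,.785,.85): print(k,t,proj(W,np.array([pts(t,0),pts(t,.016),pts(t,.023),pts(t,-.023)])).round(0).tolist())
im=cv2.imread("pics/w3.png")
A=im[25:125,230:320];B=im[175:275,395:485];cv2.imwrite("pics/w3c.png",np.hstack([cv2.resize(x,(400,444),interpolation=cv2.INTER_CUBIC) for x in(A,B)]))
E
```

```text
LR 0.6 [[275.0, 73.0], [261.0, 99.0], [254.0, 110.0], [297.0, 34.0]]
LR 0.7 [[275.0, 73.0], [258.0, 97.0], [251.0, 108.0], [300.0, 37.0]]
LR 0.785 [[275.0, 73.0], [256.0, 96.0], [248.0, 106.0], [303.0, 39.0]]
LR 0.85 [[275.0, 73.0], [255.0, 94.0], [246.0, 104.0], [305.0, 41.0]]
UL 0.6 [[444.0, 229.0], [429.0, 250.0], [423.0, 259.0], [467.0, 197.0]]
UL 0.7 [[444.0, 229.0], [427.0, 249.0], [420.0, 257.0], [470.0, 199.0]]
UL 0.785 [[444.0, 229.0], [426.0, 247.0], [418.0, 256.0], [472.0, 201.0]]
UL 0.85 [[444.0, 229.0], [425.0, 246.0], [416.0, 254.0], [474.0, 202.0]]
```

View pics/w3c.png

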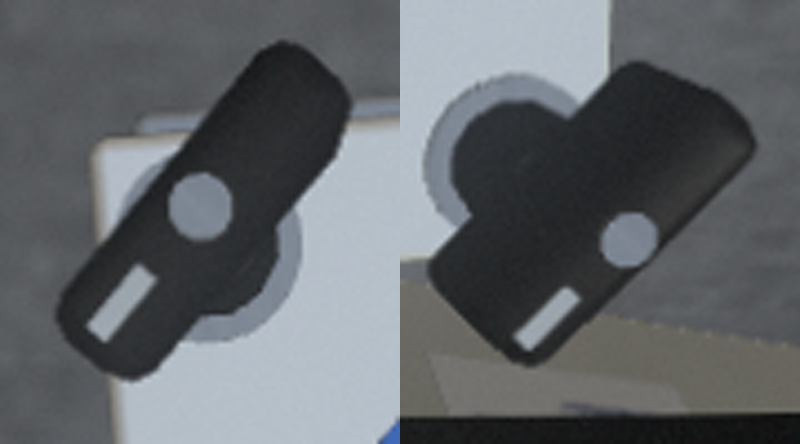

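The crop shows LR's line at 39° and UL's at 46° in the picture. The model for 0.785 rad gives 39.6° and 45°, so both are half-tight. On to UR.

Request:
{"method": "drive_tool", "body": {"commands": [[-0.012, 0.013, 0.1, 0, 0, 0], [-0.012, 0.013, 0.2, 0, 0, 0], [-0.012, 0.013, 0.287, 0, 0, 0], [-0.012, 0.013, 0.287, 0, 0, 0]]}}

```text
time: 7.92
ee_pos: [0.4685, 0.2244, 0.1227]
tcp_rot: [0.211, 0.104, 0.972, -0.011]
wrist_force: [0.3, -0.6, 0.2]
width: 0.0417
grasp_force: 0.0
```

Request:
{"method": "drive_tool", "body": {"commands": [[0, 0, 0, 0, 0, 0], [0, 0, 0, 0, 0, 0], [0, 0, 0, 0, 0, 0], [0, 0, 0, 0, 0, 0], [0, 0, 0, 0, 0, 0], [0, 0, 0, 0, 0, 0], [0, 0, 0, 0, 0, 0]], "claw": 0}}

```text
time: 8.5
ee_pos: [0.4699, 0.2253, 0.1277]
tcp_rot: [0.214, 0.103, 0.971, -0.01]
wrist_force: [-3.2, -3.4, 6.6]
width: 0.0145
grasp_force: 24.8
```

```bash
python3 - <<'E'
from h import *
s,P,R=cur();print(s['time'],s['width'],s['grasp_force'],s['wrist_force'],s['ft_torque'],to('UR',.034,.785))
E
```

```text
8.5 0.01452810894736234 24.817022681236267 [-3.1518492  -3.38397245  6.60934374] [-0.41082814  0.22749361 -0.35364112] [0.003, -0.001, 0.007, -0.004, -0.001, 0.456]
```

Request:
{"method": "drive_tool", "body": {"commands": [[0, 0, 0, 0, 0, 0.07], [0, 0, 0, 0, 0, 0.15], [0, 0, 0, 0, 0, 0.23], [0, 0, 0, 0, 0, 0.31], [0, 0, 0, 0, 0, 0.39], [0, 0, 0, 0, 0, 0.456], [0, 0, 0, 0, 0, 0.456], [0, 0, 0, 0, 0, 0.456]]}}

```text
time: 9.17
ee_pos: [0.4692, 0.2242, 0.1274]
tcp_rot: [0.204, 0.437, 0.874, 0.064]
wrist_force: [-5.7, -7.1, 8.6]
width: 0.0137
grasp_force: 25.0
```

```bash
python3 - <<'E'
from h import *
s,P,R=cur();print(s['time'],s['joint_pos'].round(2),s['wrist_force'],s['width'],to('UR',.034,.785))
E
```

```text
9.1667 [ 0.39  0.13  2.04 -0.38  0.63  0.01] [-5.658135   -7.06972586  8.62991501] 0.01366870240576576 [0.004, 0.003, 0.006, -0.006, 0.001, -0.0]
```

Request:
{"method": "drive_tool", "body": {"commands": [[0, 0, 0, 0, 0, 0], [0, 0, 0, 0, 0, 0], [0, 0, 0, 0, 0, 0], [0, 0, -0.1, 0, 0, 0], [0, 0, -0.25, 0, 0, 0], [0, 0, -0.36, 0, 0, 0], [0, 0, -0.36, 0, 0, 0]], "claw": 0.45}}

```text
time: 9.75
ee_pos: [0.4337, 0.2331, 0.2138]
tcp_rot: [0.206, 0.436, 0.873, 0.069]
wrist_force: [0.8, 0.6, -0.8]
width: 0.0419
grasp_force: 0.0
```

```bash
python3 - <<'E'
from h import *
s,P,R=cur();print(s['time'],to('LL',.11,.09))
E
```

```text
9.75 [0.546, -0.019, 0.076, 0.001, 0.001, -0.443]
```

Request:
{"method": "drive_tool", "body": {"commands": [[0.546, -0.019, 0.07, 0, 0, -0.443], [0.546, -0.019, 0.07, 0, 0, -0.443], [0.546, -0.019, 0.07, 0, 0, -0.443], [0.546, -0.019, 0.07, 0, 0, -0.443], [0.546, -0.019, 0.07, 0, 0, -0.443], [0.546, -0.019, 0.07, 0, 0, -0.443], [0.546, -0.019, 0.07, 0, 0, -0.443], [0.546, -0.019, 0.07, 0, 0, -0.443]]}}

```text
time: 10.42
ee_pos: [0.3629, 0.3351, 0.1495]
tcp_rot: [0.213, 0.113, 0.97, -0.008]
wrist_force: [1.0, -1.0, 0.3]
width: 0.0415
grasp_force: 0.0
```

```bash
python3 - <<'E'
from h import *
s,P,R=cur();print(s['time'],to('LL',.034,.09))
E
```

```text
10.4167 [-0.016, 0.012, 0.29, -0.004, -0.003, -0.001]
```

Request:
{"method": "drive_tool", "body": {"commands": [[-0.015, 0.012, 0.1, 0, 0, 0], [-0.015, 0.012, 0.2, 0, 0, 0], [-0.015, 0.012, 0.287, 0, 0, 0], [-0.015, 0.012, 0.287, 0, 0, 0]]}}

```text
time: 10.75
ee_pos: [0.3963, 0.3305, 0.0831]
tcp_rot: [0.212, 0.114, 0.971, -0.01]
wrist_force: [-0.3, -0.7, -0.6]
width: 0.0417
grasp_force: 0.0
```

Request:
{"method": "drive_tool", "body": {"commands": [[0, 0, 0, 0, 0, 0], [0, 0, 0, 0, 0, 0], [0, 0, 0, 0, 0, 0], [0, 0, 0, 0, 0, 0], [0, 0, 0, 0, 0, 0], [0, 0, 0, 0, 0, 0], [0, 0, 0, 0, 0, 0]], "claw": 0}}

```text
time: 11.33
ee_pos: [0.3968, 0.3325, 0.0877]
tcp_rot: [0.214, 0.112, 0.97, -0.008]
wrist_force: [-2.5, -2.5, 6.8]
width: 0.0141
grasp_force: 25.0
```

```bash
python3 - <<'E'
from h import *
s,P,R=cur();print(s['time'],s['width'],s['grasp_force'],s['wrist_force'],s['ft_torque'],to('LL',.034,.785))
E
```

```text
11.3333 0.014098682836171066 25.002020001411438 [-2.5313013  -2.49906446  6.76968965] [-0.40964963  0.15744923 -0.10244857] [0.003, -0.0, 0.009, -0.004, -0.001, 0.443]
```

Request:
{"method": "drive_tool", "body": {"commands": [[0, 0, 0, 0, 0, 0.07], [0, 0, 0, 0, 0, 0.15], [0, 0, 0, 0, 0, 0.23], [0, 0, 0, 0, 0, 0.31], [0, 0, 0, 0, 0, 0.39], [0, 0, 0, 0, 0, 0.443], [0, 0, 0, 0, 0, 0.443], [0, 0, 0, 0, 0, 0.443]]}}

```text
time: 12.0
ee_pos: [0.3961, 0.3314, 0.0874]
tcp_rot: [0.204, 0.437, 0.874, 0.064]
wrist_force: [-5.7, -6.7, 9.4]
width: 0.0138
grasp_force: 25.0
```

```bash
python3 - <<'E'
from h import *
s,P,R=cur();print(s['time'],s['joint_pos'].round(2),s['wrist_force'],s['width'],to('LL',.034,.785))
E
```

```text
12.0 [ 0.71  0.24  2.02 -0.55  0.66  0.47] [-5.65419855 -6.67477426  9.40241534] 0.013806098661322614 [0.004, 0.003, 0.009, -0.006, 0.001, -0.001]
```

Request:
{"method": "drive_tool", "body": {"commands": [[0, 0, 0, 0, 0, 0], [0, 0, 0, 0, 0, 0], [0, 0, 0, 0, 0, 0], [0, 0, -0.1, 0, 0, 0], [0, 0, -0.25, 0, 0, 0], [0, 0, -0.36, 0, 0, 0], [0, 0, -0.36, 0, 0, 0]], "claw": 0.45}}

```text
time: 12.58
ee_pos: [0.3603, 0.341, 0.1736]
tcp_rot: [0.205, 0.436, 0.873, 0.07]
wrist_force: [0.1, 0.3, -0.5]
width: 0.042
grasp_force: 0.0
```

```bash
python3 - <<'E'
from h import *
s,P,R=cur();print(s['time'],to('UL',.11,.785))
E
```

```text
12.5833 [-0.272, 0.253, 0.08, 0.001, -0.001, -0.001]
```

Request:
{"method": "drive_tool", "body": {"commands": [[-0.272, 0.253, 0.08, 0, 0, 0], [-0.272, 0.253, 0.08, 0, 0, 0], [-0.272, 0.253, 0.08, 0, 0, 0], [-0.272, 0.253, 0.08, 0, 0, 0], [-0.272, 0.253, 0.08, 0, 0, 0]]}}

```text
time: 13.0
ee_pos: [0.4508, 0.3211, 0.1879]
tcp_rot: [0.203, 0.438, 0.874, 0.064]
wrist_force: [-0.9, -0.4, 0.4]
width: 0.0421
grasp_force: 0.0
```

```bash
python3 - <<'E'
from h import *
s,P,R=cur();print(s['time'],to('UL',.034,.785))
E
```

```text
13.0 [0.002, 0.021, 0.279, -0.006, 0.0, -0.001]
```

Request:
{"method": "drive_tool", "body": {"commands": [[0.002, 0.02, 0.1, 0, 0, 0], [0.002, 0.02, 0.2, 0, 0, 0], [0.002, 0.02, 0.279, 0, 0, 0], [0.002, 0.02, 0.279, 0, 0, 0]]}}

```text
time: 13.33
ee_pos: [0.4801, 0.3193, 0.1219]
tcp_rot: [0.201, 0.437, 0.875, 0.062]
wrist_force: [-0.2, 0.5, -0.4]
width: 0.0422
grasp_force: 0.0
```

Request:
{"method": "drive_tool", "body": {"commands": [[0, 0, 0, 0, 0, 0], [0, 0, 0, 0, 0, 0], [0, 0, 0, 0, 0, 0], [0, 0, 0, 0, 0, 0], [0, 0, 0, 0, 0, 0], [0, 0, 0, 0, 0, 0], [0, 0, 0, 0, 0, 0]], "claw": 0}}

```text
time: 13.92
ee_pos: [0.4817, 0.3203, 0.1273]
tcp_rot: [0.203, 0.437, 0.874, 0.064]
wrist_force: [-5.0, -2.2, 4.5]
width: 0.0137
grasp_force: 25.0
```

```bash
python3 - <<'E'
from h import *
s,P,R=cur();print(s['time'],s['width'],s['grasp_force'],s['wrist_force'],s['ft_torque'],to('UL',.034,1.571))
E
```

```text
13.9167 0.013685265454058921 24.99157927930355 [-5.013775   -2.17393532  4.54688624] [-0.3439706   0.79795778 -0.19953658] [-0.002, 0.003, 0.008, -0.006, 0.003, 0.5]
```

Request:
{"method": "drive_tool", "body": {"commands": [[0, 0, 0, 0, 0, 0.07], [0, 0, 0, 0, 0, 0.15], [0, 0, 0, 0, 0, 0.23], [0, 0, 0, 0, 0, 0.31], [0, 0, 0, 0, 0, 0.39], [0, 0, 0, 0, 0, 0.46], [0, 0, 0, 0, 0, 0.52], [0, 0, 0, 0, 0, 0.52]]}}

```text
time: 14.58
ee_pos: [0.4812, 0.32, 0.1271]
tcp_rot: [0.161, 0.749, 0.627, 0.14]
wrist_force: [-7.5, -2.2, 4.5]
width: 0.014
grasp_force: 25.2
```

```bash
python3 - <<'E'
from h import *
s,P,R=cur();print(s['time'],s['joint_pos'].round(2),s['wrist_force'],s['ft_torque'],s['width'],to('UL',.034,1.571))
E
```

```text
14.5833 [ 0.57  0.26  1.88 -0.43  0.73  1.03] [-7.47831078 -2.20034943  4.51206409] [-0.55782388  1.0982315  -0.02465249] 0.014037479209301955 [0.002, 0.005, 0.008, -0.004, 0.005, -0.023]
```

Request:
{"method": "drive_tool", "body": {"commands": [[0, 0, 0, 0, 0, 0.03], [0, 0, 0, 0, 0, 0.03]]}}

```text
time: 14.75
ee_pos: [0.4812, 0.3201, 0.1272]
tcp_rot: [0.158, 0.763, 0.61, 0.143]
wrist_force: [-7.4, -2.4, 4.7]
width: 0.0148
grasp_force: 25.8
```

```bash
python3 - <<'E'
from h import *
s,P,R=cur();print(s['time'],s['wrist_force'],R.T@s['ft_torque'],s['width'],s['grasp_force'],to('UL',.034,1.571))
E
```

```text
14.75 [-7.39902164 -2.41787137  4.6703264 ] [ 0.98504701 -0.63175583 -0.43677702] 0.014767859688093429 25.77234525117092 [0.002, 0.005, 0.008, -0.004, 0.005, -0.05]
```

Request:
{"method": "drive_tool", "body": {"commands": [[0, 0, 0, 0, 0, 0], [0, 0, 0, 0, 0, 0], [0, 0, 0, 0, 0, 0], [0, 0, -0.1, 0, 0, 0], [0, 0, -0.25, 0, 0, 0], [0, 0, -0.36, 0, 0, 0], [0, 0, -0.36, 0, 0, 0]], "claw": 0.45}}

```text
time: 15.33
ee_pos: [0.4471, 0.329, 0.2151]
tcp_rot: [0.158, 0.762, 0.61, 0.15]
wrist_force: [0.9, 1.0, -0.1]
width: 0.0417
grasp_force: 0.0
```

```bash
python3 - <<'E'
from h import *
s,P,R=cur();print(s['time'],to('LR',.11,.785))
E
```

```text
15.3333 [-0.429, -0.368, 0.081, 0.002, -0.0, -0.551]
```

Request:
{"method": "drive_tool", "body": {"commands": [[-0.429, -0.368, 0.08, 0, 0, -0.55], [-0.429, -0.368, 0.08, 0, 0, -0.55], [-0.429, -0.368, 0.08, 0, 0, -0.55], [-0.429, -0.368, 0.08, 0, 0, -0.55], [-0.429, -0.368, 0.08, 0, 0, -0.55], [-0.429, -0.368, 0.08, 0, 0, -0.55], [-0.429, -0.368, 0.08, 0, 0, -0.55], [-0.429, -0.368, 0.08, 0, 0, -0.55]]}}

```text
time: 16.0
ee_pos: [0.35, 0.2393, 0.1492]
tcp_rot: [0.204, 0.435, 0.875, 0.065]
wrist_force: [-0.0, 0.8, 0.2]
width: 0.0421
grasp_force: 0.0
```

Request:
{"method": "drive_tool", "body": {"commands": [[0, 0, 0, 0, 0, 0], [0, 0, 0, 0, 0, 0]]}}

```text
time: 16.17
ee_pos: [0.3501, 0.2394, 0.1492]
tcp_rot: [0.204, 0.438, 0.873, 0.066]
wrist_force: [-0.4, -0.2, 0.5]
width: 0.0415
grasp_force: 0.0
```

```bash
python3 - <<'E'
from h import *
s,P,R=cur();print(s['time'],to('LR',.034,.785))
E
```

```text
16.1667 [-0.002, 0.019, 0.288, -0.005, 0.0, -0.002]
```

Request:
{"method": "drive_tool", "body": {"commands": [[0, 0.019, 0.1, 0, 0, 0], [0, 0.019, 0.2, 0, 0, 0], [0, 0.019, 0.286, 0, 0, 0], [0, 0.019, 0.286, 0, 0, 0]]}}

```text
time: 16.5
ee_pos: [0.3823, 0.2365, 0.0825]
tcp_rot: [0.202, 0.438, 0.874, 0.063]
wrist_force: [-0.8, -0.9, 0.5]
width: 0.0417
grasp_force: 0.0
```

Request:
{"method": "drive_tool", "body": {"commands": [[0, 0, 0, 0, 0, 0], [0, 0, 0, 0, 0, 0], [0, 0, 0, 0, 0, 0], [0, 0, 0, 0, 0, 0], [0, 0, 0, 0, 0, 0], [0, 0, 0, 0, 0, 0], [0, 0, 0, 0, 0, 0]], "claw": 0}}

```text
time: 17.08
ee_pos: [0.3823, 0.2374, 0.0862]
tcp_rot: [0.204, 0.437, 0.874, 0.065]
wrist_force: [-5.4, -2.5, 6.6]
width: 0.0138
grasp_force: 25.0
```

```bash
python3 - <<'E'
from h import *
s,P,R=cur();print(s['time'],s['width'],s['grasp_force'],s['wrist_force'],R.T@s['ft_torque'],to('LR',.034,1.571))
E
```

```text
17.0833 0.013839332406718339 25.00232197344303 [-5.41866275 -2.52764021  6.60708309] [ 0.6929438   0.044697   -0.00968097] [-0.002, 0.003, 0.006, -0.005, 0.002, 0.5]
```

Turn LR on to just past the stop, as before.

Request:
{"method": "drive_tool", "body": {"commands": [[0, 0, 0, 0, 0, 0.07], [0, 0, 0, 0, 0, 0.15], [0, 0, 0, 0, 0, 0.23], [0, 0, 0, 0, 0, 0.31], [0, 0, 0, 0, 0, 0.39], [0, 0, 0, 0, 0, 0.47], [0, 0, 0, 0, 0, 0.545], [0, 0, 0, 0, 0, 0.545]]}}

```text
time: 17.75
ee_pos: [0.382, 0.2374, 0.086]
tcp_rot: [0.158, 0.762, 0.612, 0.144]
wrist_force: [-7.4, -2.3, 6.6]
width: 0.0147
grasp_force: 25.7
```

Request:
{"method": "drive_tool", "body": {"commands": [[0, 0, 0, 0, 0, 0], [0, 0, 0, 0, 0, 0]]}}

```text
time: 17.92
ee_pos: [0.382, 0.2373, 0.086]
tcp_rot: [0.158, 0.76, 0.614, 0.144]
wrist_force: [-6.7, -1.2, 6.3]
width: 0.0144
grasp_force: 25.5
```

```bash
python3 - <<'E'
from h import *
s,P,R=cur();print(s['time'],s['wrist_force'],R.T@s['ft_torque'],s['width'],to('LR',.034,1.571))
E
```

```text
17.9167 [-6.66820985 -1.22057305  6.27828593] [ 0.73441135 -0.46246204 -0.33587221] 0.014419635501778034 [0.001, 0.005, 0.005, -0.003, 0.004, -0.044]
```

Request:
{"method": "drive_tool", "body": {"commands": [[0, 0, 0, 0, 0, 0], [0, 0, 0, 0, 0, 0], [0, 0, 0, 0, 0, 0], [0, 0, -0.1, 0, 0, 0], [0, 0, -0.25, 0, 0, 0], [0, 0, -0.36, 0, 0, 0], [0, 0, -0.36, 0, 0, 0]], "claw": 0.45}}

```text
time: 18.5
ee_pos: [0.347, 0.2455, 0.1724]
tcp_rot: [0.158, 0.759, 0.613, 0.148]
wrist_force: [0.8, 1.4, 0.5]
width: 0.0415
grasp_force: 0.0
```

```bash
python3 - <<'E'
from h import *
s,P,R=cur();print(s['time'],to('UR',.11,.785))
E
```

```text
18.5 [0.015, 0.373, 0.076, 0.001, -0.0, -0.546]
```

Request:
{"method": "drive_tool", "body": {"commands": [[0.015, 0.373, 0.07, 0, 0, -0.546], [0.015, 0.373, 0.07, 0, 0, -0.546], [0.015, 0.373, 0.07, 0, 0, -0.546], [0.015, 0.373, 0.07, 0, 0, -0.546], [0.015, 0.373, 0.07, 0, 0, -0.546], [0.015, 0.373, 0.07, 0, 0, -0.546], [0.015, 0.373, 0.07, 0, 0, -0.546], [0.015, 0.373, 0.07, 0, 0, -0.546]]}}

```text
time: 19.17
ee_pos: [0.4367, 0.2273, 0.1897]
tcp_rot: [0.204, 0.433, 0.876, 0.064]
wrist_force: [0.1, -0.4, -0.2]
width: 0.0419
grasp_force: 0.0
```

Request:
{"method": "drive_tool", "body": {"commands": [[0, 0, 0, 0, 0, 0], [0, 0, 0, 0, 0, 0]]}}

```text
time: 19.33
ee_pos: [0.4366, 0.2275, 0.19]
tcp_rot: [0.204, 0.437, 0.874, 0.065]
wrist_force: [0.3, 1.4, 0.9]
width: 0.042
grasp_force: 0.0
```

```bash
python3 - <<'E'
from h import *
s,P,R=cur();print(s['time'],to('UR',.034,.785))
E
```

```text
19.3333 [-0.002, 0.018, 0.288, -0.005, 0.0, -0.0]
```

Request:
{"method": "drive_tool", "body": {"commands": [[0, 0.018, 0.1, 0, 0, 0], [0, 0.018, 0.2, 0, 0, 0], [0, 0.018, 0.286, 0, 0, 0], [0, 0.018, 0.286, 0, 0, 0]]}}

```text
time: 19.67
ee_pos: [0.4683, 0.2246, 0.123]
tcp_rot: [0.202, 0.437, 0.874, 0.063]
wrist_force: [-0.8, 0.1, -0.7]
width: 0.042
grasp_force: 0.0
```

Request:
{"method": "drive_tool", "body": {"commands": [[0, 0, 0, 0, 0, 0], [0, 0, 0, 0, 0, 0], [0, 0, 0, 0, 0, 0], [0, 0, 0, 0, 0, 0], [0, 0, 0, 0, 0, 0], [0, 0, 0, 0, 0, 0], [0, 0, 0, 0, 0, 0]], "claw": 0}}

```text
time: 20.25
ee_pos: [0.4683, 0.2252, 0.1274]
tcp_rot: [0.204, 0.436, 0.874, 0.064]
wrist_force: [-5.6, -3.1, 4.5]
width: 0.0141
grasp_force: 25.0
```

```bash
python3 - <<'E'
from h import *
s,P,R=cur();print(s['time'],s['width'],s['grasp_force'],s['wrist_force'],R.T@s['ft_torque'],to('UR',.034,1.571))
E
```

```text
20.25 0.014147842268843322 24.951824694871902 [-5.64842571 -3.12845248  4.5262459 ] [ 0.85626808 -0.15519322  0.05850267] [-0.002, 0.003, 0.008, -0.005, 0.003, 0.501]
```

Request:
{"method": "drive_tool", "body": {"commands": [[0, 0, 0, 0, 0, 0.07], [0, 0, 0, 0, 0, 0.15], [0, 0, 0, 0, 0, 0.23], [0, 0, 0, 0, 0, 0.31], [0, 0, 0, 0, 0, 0.39], [0, 0, 0, 0, 0, 0.47], [0, 0, 0, 0, 0, 0.545], [0, 0, 0, 0, 0, 0.545]]}}

```text
time: 20.92
ee_pos: [0.4679, 0.2252, 0.1271]
tcp_rot: [0.158, 0.761, 0.612, 0.143]
wrist_force: [-6.3, -2.4, 5.5]
width: 0.0143
grasp_force: 25.7
```

Request:
{"method": "drive_tool", "body": {"commands": [[0, 0, 0, 0, 0, 0], [0, 0, 0, 0, 0, 0]]}}

```text
time: 21.08
ee_pos: [0.4679, 0.2253, 0.1271]
tcp_rot: [0.159, 0.759, 0.615, 0.143]
wrist_force: [-6.1, -2.3, 4.6]
width: 0.0146
grasp_force: 25.5
```

```bash
python3 - <<'E'
from h import *
s,P,R=cur();print(s['time'],s['wrist_force'],R.T@s['ft_torque'],s['width'],to('UR',.034,1.571))
E
```

```text
21.0833 [-6.09350991 -2.29350712  4.62343606] [ 0.79478664 -0.60208347 -0.34139983] 0.014599590721730019 [0.001, 0.005, 0.008, -0.004, 0.005, -0.043]
```

Request:
{"method": "drive_tool", "body": {"commands": [[0, 0, 0, 0, 0, 0], [0, 0, 0, 0, 0, 0], [0, 0, 0, 0, 0, 0], [0, 0, -0.1, 0, 0, 0], [0, 0, -0.25, 0, 0, 0], [0, 0, -0.36, 0, 0, 0], [0, 0, -0.36, 0, 0, 0]], "claw": 0.45}}

```text
time: 21.67
ee_pos: [0.4337, 0.2334, 0.2146]
tcp_rot: [0.159, 0.759, 0.614, 0.149]
wrist_force: [-0.2, 0.8, 0.4]
width: 0.0417
grasp_force: 0.0
```

```bash
python3 - <<'E'
from h import *
s,P,R=cur();print(s['time'],to('LL',.11,.785))
E
```

```text
21.6667 [0.343, -0.425, 0.079, 0.002, 0.001, -0.545]
```

Request:
{"method": "drive_tool", "body": {"commands": [[0.343, -0.425, 0.07, 0, 0, -0.545], [0.343, -0.425, 0.07, 0, 0, -0.545], [0.343, -0.425, 0.07, 0, 0, -0.545], [0.343, -0.425, 0.07, 0, 0, -0.545], [0.343, -0.425, 0.07, 0, 0, -0.545], [0.343, -0.425, 0.07, 0, 0, -0.545], [0.343, -0.425, 0.07, 0, 0, -0.545], [0.343, -0.425, 0.07, 0, 0, -0.545]]}}

```text
time: 22.33
ee_pos: [0.3624, 0.3354, 0.1497]
tcp_rot: [0.204, 0.434, 0.875, 0.064]
wrist_force: [-0.4, 0.6, -0.1]
width: 0.0417
grasp_force: 0.0
```

Request:
{"method": "drive_tool", "body": {"commands": [[0, 0, 0, 0, 0, 0], [0, 0, 0, 0, 0, 0]]}}

```text
time: 22.5
ee_pos: [0.3627, 0.3351, 0.1502]
tcp_rot: [0.204, 0.437, 0.873, 0.065]
wrist_force: [0.1, -0.4, 0.1]
width: 0.042
grasp_force: 0.0
```

```bash
python3 - <<'E'
from h import *
s,P,R=cur();print(s['time'],to('LL',.034,.785))
E
```

```text
22.5 [-0.005, 0.019, 0.293, -0.005, 0.0, -0.001]
```

Request:
{"method": "drive_tool", "body": {"commands": [[-0.004, 0.019, 0.1, 0, 0, 0], [-0.004, 0.019, 0.2, 0, 0, 0], [-0.004, 0.019, 0.29, 0, 0, 0], [-0.004, 0.019, 0.29, 0, 0, 0]]}}

```text
time: 22.83
ee_pos: [0.396, 0.3306, 0.0828]
tcp_rot: [0.203, 0.437, 0.874, 0.063]
wrist_force: [-0.5, -0.8, -1.0]
width: 0.0418
grasp_force: 0.0
```

Request:
{"method": "drive_tool", "body": {"commands": [[0, 0, 0, 0, 0, 0], [0, 0, 0, 0, 0, 0], [0, 0, 0, 0, 0, 0], [0, 0, 0, 0, 0, 0], [0, 0, 0, 0, 0, 0], [0, 0, 0, 0, 0, 0], [0, 0, 0, 0, 0, 0]], "claw": 0}}

```text
time: 23.42
ee_pos: [0.3956, 0.3322, 0.0868]
tcp_rot: [0.204, 0.436, 0.874, 0.065]
wrist_force: [-4.1, -2.7, 4.7]
width: 0.0138
grasp_force: 25.0
```

```bash
python3 - <<'E'
from h import *
s,P,R=cur();print(s['time'],s['width'],s['grasp_force'],s['wrist_force'],R.T@s['ft_torque'],to('LL',.034,1.571))
E
```

```text
23.4167 0.013807348783907613 24.993986338377 [-4.11683837 -2.71864948  4.69052532] [0.72607198 0.03851591 0.08442178] [-0.001, 0.003, 0.008, -0.005, 0.002, 0.501]
```

Request:
{"method": "drive_tool", "body": {"commands": [[0, 0, 0, 0, 0, 0.07], [0, 0, 0, 0, 0, 0.15], [0, 0, 0, 0, 0, 0.23], [0, 0, 0, 0, 0, 0.31], [0, 0, 0, 0, 0, 0.39], [0, 0, 0, 0, 0, 0.47], [0, 0, 0, 0, 0, 0.545], [0, 0, 0, 0, 0, 0.545]]}}

```text
time: 24.08
ee_pos: [0.3951, 0.3323, 0.0865]
tcp_rot: [0.158, 0.761, 0.612, 0.144]
wrist_force: [-7.2, -0.6, 4.4]
width: 0.0145
grasp_force: 25.4
```

Request:
{"method": "drive_tool", "body": {"commands": [[0, 0, 0, 0, 0, 0], [0, 0, 0, 0, 0, 0]]}}

```text
time: 24.25
ee_pos: [0.3951, 0.3324, 0.0865]
tcp_rot: [0.158, 0.759, 0.615, 0.143]
wrist_force: [-7.7, -0.8, 5.1]
width: 0.0145
grasp_force: 25.3
```

```bash
python3 - <<'E'
from h import *
s,P,R=cur();print(s['time'],s['wrist_force'],R.T@s['ft_torque'],s['width'],to('LL',.034,1.571))
E
```

```text
24.25 [-7.68564167 -0.78645679  5.06543845] [ 0.9909917  -0.31225152 -0.25587003] 0.014528984617464236 [0.002, 0.005, 0.008, -0.004, 0.004, -0.043]
```

Request:
{"method": "drive_tool", "body": {"commands": [[0, 0, 0, 0, 0, 0], [0, 0, 0, 0, 0, 0], [0, 0, 0, 0, 0, 0], [0, 0, -0.1, 0, 0, 0], [0, 0, -0.25, 0, 0, 0], [0, 0, -0.36, 0, 0, 0], [0, 0, -0.36, 0, 0, 0]], "claw": 0.45}}

```text
time: 24.83
ee_pos: [0.3603, 0.341, 0.1735]
tcp_rot: [0.158, 0.759, 0.614, 0.148]
wrist_force: [0.1, 1.2, 0.5]
width: 0.0416
grasp_force: 0.0
```

```bash
python3 - <<'E'
from h import *
s,P,R=cur();print(s['time'],to('C',.2,0))
E
```

```text
24.8333 [-0.192, 0.193, -0.281, 0.001, -0.001, -1.045]
```

Request:
{"method": "drive_tool", "body": {"commands": [[0, 0, -0.16, 0, 0, -0.1], [-0.19, 0.4, -0.28, 0, 0, -0.99], [-0.19, 0.4, -0.28, 0, 0, -0.99], [-0.19, 0.4, -0.28, 0, 0, -0.99], [-0.19, 0.4, -0.28, 0, 0, -0.99], [-0.19, 0.4, -0.28, 0, 0, -0.99], [-0.19, 0.4, -0.28, 0, 0, -0.99], [-0.19, 0.4, -0.28, 0, 0, -0.99]], "claw": 1}}

```text
time: 25.5
ee_pos: [0.4103, 0.2762, 0.2721]
tcp_rot: [0.206, 0.412, 0.886, 0.059]
wrist_force: [-0.6, -0.3, -0.8]
width: 0.0898
grasp_force: 0.0
```

Request:
{"method": "drive_tool", "body": {"commands": [[0, 0, 0, 0, 0, -0.42], [0, 0, 0, 0, 0, -0.42], [0, 0, 0, 0, 0, -0.42], [0, 0, 0, 0, 0, -0.42], [0, 0, 0, 0, 0, -0.42], [0, 0, 0, 0, 0, -0.42], [0, 0, 0, 0, 0, -0.42], [0, 0, 0, 0, 0, -0.42]]}}

```text
time: 26.17
ee_pos: [0.4097, 0.2767, 0.2718]
tcp_rot: [0.213, 0.106, 0.971, -0.01]
wrist_force: [-0.8, -1.4, 1.0]
width: 0.093
grasp_force: 0.0
```

```bash
python3 - <<'E'
from h import *
s,P,R=cur();print(s['time'],P,to('C',.2,0));W=manip.camera_params("wrist")
for k in K:
  a,b=K[k];print(k,proj(W,np.array([hold(Q,C+.048*a*U+.048*b*Y+.044*N-rr*Y) for rr in(0,.016)])).round(1).tolist())
im=manip.get_image("wrist");cv2.imwrite("pics/w4.png",im)
E
```

```text
26.1667 [0.40970405 0.27667301 0.27176459] [0.198, 0.007, -0.021, -0.004, -0.004, -0.048]
UL [[346.6, 196.9], [327.5, 198.2]]
UR [[232.6, 205.0], [213.8, 206.4]]
LR [[219.9, 86.3], [199.8, 88.1]]
LL [[342.2, 76.7], [321.7, 78.2]]
```

View pics/w4.png

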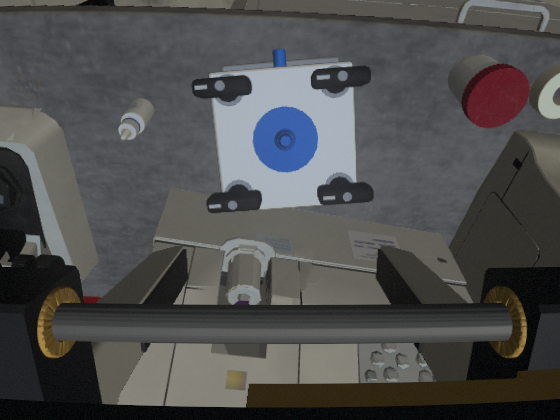

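All four bars lie level, at (222,87), (342,76), (234,202) and (345,194), parallel to the lid's lower edge. The dropper, cup and tape are untouched and the gripper is clear, so I'm handing in.

```bash
python3 -c "
from station import manip
print(manip.finish_job())"
```

```text
the job is handed in; nothing more can be done
None
```

I tightened all four knobs in two crosswise rounds (upper left, lower right, upper right, lower left), first to 45° and then to the stop. The knobs are released, the dropper bottle, cup and tape roll were left alone, and the job was handed in at about 26 s.

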